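# Dial in the orange bench supply, coarse then fine

### The job

Set the orange bench supply: first turn its big black coarse ring until the ring's white line points at the green arrowhead printed on its deck, then turn the small yellow fine knob on top until its black line points at that same arrowhead. Leave both lines pointing at the arrowhead, and do not touch the blue supply.

Things in the scene. Friction and masses are not known exactly. Their poses are not given: they have to be found in the camera images.
- orange_axis (a point): On the vertical axis of the orange supply's knob pair, at its grey deck (62 mm above the table). x points to the green arrowhead on the deck (33 to 51 mm from the axis), z up. The supply: low fixed box, orange shell, 220 x 160 x 62 mm (x, y, z), its centre 30 mm along +x; left or right of the blue one. Deck clear within 100 mm of the axis; two posts, 18 mm tall, at its far corner.
- orange_coarse (a joint): Angle of the orange supply's black coarse ring: plain cylinder, 56 mm diameter, 2 to 24 mm above the deck, grip at any yaw. 0: its white line points at the green arrowhead; positive: line turned counterclockwise of it, seen from above. Starts at 0.5 to 1.3; stops at -1.6 and 1.6. Light friction (0.05 N m), stays where left, does not drag the fine knob.
- orange_fine (a joint): Angle of the orange supply's yellow fine knob, on the ring's axis: plain cylinder, 30 mm diameter, 25 to 53 mm above the deck, grip at any yaw. 0: its black line points at the green arrowhead; positive: counterclockwise of it, seen from above. Starts at -1.3 to -0.5; stops at -1.6 and 1.6. Light friction (0.025 N m), stays where left, turns independently of the ring.
- blue_supply: The blue supply, of the same shape and size and with the same knob pair but a blue shell; not to be touched. Origin: centre of its underside, on the table; x, y, z as for the orange one (knob axis 30 mm along -x; knob top 115 mm above the table).

How it is judged (in metres and radians):
On the way, in this order (a step that is already met when the one before it is completed fails the run):
1. the coarse ring's line points at the arrowhead (within 0.2 rad) (value of joint orange_coarse between -0.2 and 0.2 rad), for 0.2 s.
2. then the fine knob's line points at the arrowhead (within 0.2 rad) (value of joint orange_fine between -0.2 and 0.2 rad), for 0.2 s.
At the end, for the whole second after the job is handed in: On the orange supply both the coarse ring and the fine knob stand still with their lines pointing at the green arrowhead, each within 0.2 rad (11 degrees) (all of step 1 and all of step 2 and velocity of joint orange_coarse between -0.05 and 0.05 rad/s and velocity of joint orange_fine between -0.05 and 0.05 rad/s); the robot touches nothing.
It fails at once if the robot touches the blue supply or its knobs (more than 1 N) (contact force between blue_supply and the fingers above 1 N or contact force between blue_supply and the arm above 1 N).
It also fails if it takes over 42 s, if anything falls off the work surface, if the arm or the gripper's body presses on something with over 40 N, if the wrist force passes 120 N, or if a joint passes its speed limit or range.

### The arm

A 6-joint arm with a two-finger parallel gripper is mounted at the origin on the work surface. World frame = base frame: x ahead of the robot, y to its left, z up, the work surface at z = 0. Lengths are in mm, angles in degrees, forces in N, time in s.
With the tool pointing down it reaches from about 300 to 850 mm from the base axis. Payload 4.2 kg.
Tool frame: the origin (TCP) lies midway between the tips of the shut fingers; the grasp point (between the pads) lies env.hold_point_z behind it (env.hold_point_z is the distance from the TCP to the grasp point, in mm); z points along the fingers, y is the line along which they close (so a half turn about z gives the same grasp; the last joint's range is limited). The gripper opens to 91 mm and grips with 3 to 60 N. Pads are 32 mm wide; open, the fingers measure 118 mm over their backs; the gripper's body (76 mm by 178 mm) begins 60 mm behind the grasp point.
Start: joints at [-76.146, 18.312, 89.639, -0, 72.044, -1.146], TCP at [148.824, -555.423, 213.976] pointing down, gripper open.
Joint ranges: [-177.97, 177.97], [-48.28, 115.42], [12.27, 149.76], [-77.06, 257.06], [2.81, 150.46], [-146.56, 146.56]. Speed limits (degrees/s): [147.25, 147.25, 180, 180, 180, 180].

### API

Orientations are given as [roll, pitch, yaw] about the fixed x, y, z axes, in that order (R = Rz(yaw) Ry(pitch) Rx(roll)).
In Python, from workcell import env, viewer, spotter gives the robot as it stands.
- The arm moves only by the tool apply_moves, never from a script. Its arguments are lists of equal length, an entry for each row: "delta_pos": the shift along the world's x, y, z normalised to -1 to 1, where 1 is 120 mm, a list of three; "rot": the turn, a rotation vector about the world's x, y, z normalised to -1 to 1, where 1 is 1.5 rad, a list of three; "hand": the opening, from 0 (shut) to 1 (fully open). A call has 1 to 10 rows; each row is the pose to reach, as a shift and turn from the pose commanded when the call began; what a row does not reach only later rows make up. A row lasts 1/12 s, in which the tool goes at most 41.7 mm and 7.16 degrees, less where a joint would pass 70% of its speed; a pose out of reach is approached as far as the arm can. A call with a number of a shift or a turn outside -1 to 1 is refused whole. A call with a gripper value outside its range is refused whole. The fingers move at their own pace and stop on an object; "newtons" is the grip in N (left out, the last holds). Time passes only in rows, so rows that repeat a pose let the fingers close. It gives the time, the measured TCP pose, the force, the opening and the grip force at its end, in the units of the state.
- env.state(): the state, without advancing time (a new reading comes with each control period).
- viewer.grab_frame(name): name is "scene" or "top" or "wrist"; returns a dict with "pixels" (480x640x3 uint8, red, green, blue), "camera_matrix" (3x3 intrinsics, pixels), "R" (3x3) and "t" (3): a world point X has camera coordinates R X + t; the wrist camera has in their place "mount" (4x4, takes a point from camera to tool coordinates, whose origin is the TCP and whose axes are the flange's). Camera axes: x right, y down, z forward; pixel columns grow to the right and rows downward; lengths in mm; the calibration is good to about 2 mm. A picture is of the moment at which its call begins: read the wrist's pose just before it. There is no depth.
- env.job_done(): hands the job in; it is judged then, once.
Trained networks look in a picture, given as the dict that the camera call returned (one of the last four; its "shot" number tells which), for a name from the list of things; names that differ only in an ending like _2 or _b are one class to them, and where a whole thing is asked for, a point or a joint stands for the part that bears it (a point fixed in the world has none). Each returns a list of dicts, best first, with "score" (0 to 1); they miss things now and then, are a little off and sometimes report something else, mostly with a low value. They report only what shows in the picture. A call takes as long as a camera call.
- spotter.trace(picture, query): "mask" (480x640 bool, what is visible of it) and "box" ([centre column, centre row, width, height] in pixels, round what is visible of it).
- spotter.landmark_of(picture, query): "position" ([column, row] in pixels: a listed point, or the origin of a listed thing).
The state is a dict: "time_s": time; "qpos": joint angles; "qvel": joint speeds; "effort": joint torques, N m; "ee_pos": TCP position; "ee_rot": TCP orientation; "force": force on the tool from outside, world axes, zero at the start; "torque": the same for the moment, N m; "gripper_width": finger opening in mm; "gripper_force": force on a finger pad.
Only numpy, scipy, OpenCV 4.12 (cv2) and the standard library are available. Lean on these libraries where they do the work, as an engineer would, in place of code of your own. Each camera call takes 0.05 s, during which the arm holds its last target. There are 200 camera calls.

## Working session

There is one attempt and no reset: what is moved stays moved. The work goes in short steps, Python scripts to look and compute and a tool call to move; the robot and the scene stay as the last step left them, time stands still between calls to the robot, and variables do not carry over. Pictures are saved under pics/ and viewed, at most 10 in all, crops included, and the job is handed in when it is done.

Besides the shell and the picture viewer there is one more tool, called after "Request:" by a JSON object that holds its "fn" and its "kwargs", one argument or row to a line. apply_moves: Moves the arm, as the interface text tells. Its arguments: {"type":"object","properties":{"delta_pos":{"type":"array"},"rot":{"type":"array"},"hand":{"type":"array"},"newtons":{"type":"number"}},"required":["delta_pos","rot","hand"]}

```bash
mkdir -p pics; python3 - <<'E'
from workcell import env, viewer, spotter
import cv2
print(env.hold_point_z, env.state())
for n in ("top","scene"):
    p=viewer.grab_frame(n)
    cv2.imwrite(f"pics/{n}1.png",p["pixels"][...,::-1])
    print(n,p["camera_matrix"],p["R"],p["t"])
    for q in ("orange_axis","blue_supply","orange_coarse","orange_fine"):
        print(q,[(d["position"],d["score"]) for d in spotter.landmark_of(p,q)][:3],[(d["box"],d["score"]) for d in spotter.trace(p,q)][:3] if q!="orange_axis" else "")
E
```

```text
18.8 {'time_s': 0.0, 'qpos': array([-7.61441725e+01,  1.83518221e+01,  8.97052497e+01,  4.23074461e-04,
        7.20449080e+01, -1.14556493e+00]), 'qvel': array([-0.07903484, -0.0332932 , -0.05937535,  0.07708589,  0.1503615 ,
       -0.06093381]), 'effort': array([ 3.81852311e-03, -4.12460375e+01, -2.31970918e+01,  7.31383986e-02,
        4.55560943e-02, -1.38817222e-04]), 'ee_pos': array([ 148.72050112, -554.91402742,  213.12631237]), 'ee_rot': array([-1.79898049e+02, -2.44099155e-03,  1.50012595e+01]), 'force': array([-0.51697051, -0.02381685,  0.51895299]), 'torque': array([ 0.02389145,  0.01177271, -0.03825607]), 'gripper_force': 0.0, 'gripper_width': 91.27544834122301}
top [[532.78724788   0.         336.57518895]
 [  0.         532.78724788 243.54462851]
 [  0.           0.           1.        ]] [[ 0.00954457 -0.99994756  0.00371197]
 [-0.99658666 -0.00981677 -0.08196744]
 [ 0.08199958 -0.00291695 -0.99662809]] [ -8.49048657 600.68196429 722.2833562 ]
orange_axis [([178.9, 223.7], 0.57)] 
blue_supply [([483.6, 264.5], 0.93)] [([494.4, 264.3, 166.3, 187.4], 0.81)]Traceback (most recent call last):
  File "<stdin>", line 9, in <module>
ValueError: it knows: blue_supply, orange_axis
```

View pics/top1.png

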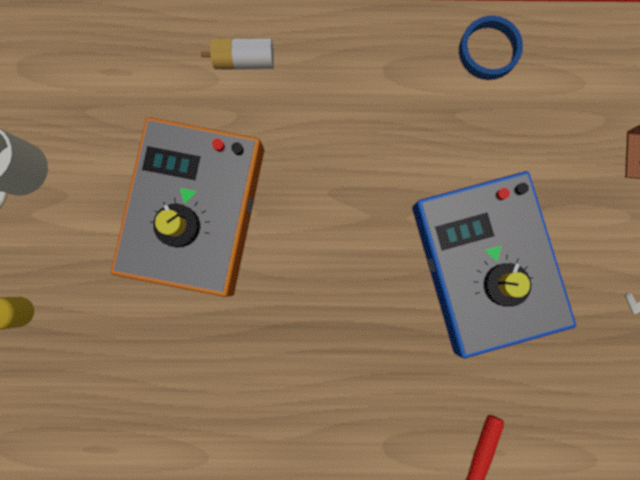

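```bash
cat > h.py <<'E'
from workcell import env, viewer, spotter
import cv2, numpy as np
def cam(p):
    "R, t world->camera"
    if "R" in p and p["R"] is not None: return np.array(p["R"]),np.array(p["t"])
def world(p,uv,z,Rt=None):
    R,t=Rt or cam(p); r=R.T@np.linalg.inv(p["camera_matrix"])@[uv[0],uv[1],1]; c=-R.T@t
    return c+r*(z-c[2])/r[2]
def proj(p,X,Rt=None):
    R,t=Rt or cam(p); q=p["camera_matrix"]@(R@np.asarray(X,float)+t); return q[:2]/q[2]
def rectify(p,c,z,half=50,s=5,Rt=None):
    "view from above of plane z: x up, y left, s px/mm"
    src=np.float32([proj(p,[c[0]+a,c[1]+b,z],Rt) for a,b in ((half,half),(half,-half),(-half,-half),(-half,half))])
    n=2*half*s; M=cv2.getPerspectiveTransform(src,np.float32([[0,0],[n,0],[n,n],[0,n]]))
    return cv2.warpPerspective(p["pixels"],M,(n,n),flags=cv2.INTER_CUBIC)
E
python3 - <<'E'
from h import *
p=viewer.grab_frame("top")
hsv=cv2.cvtColor(p["pixels"],cv2.COLOR_RGB2HSV)
def cen(lo,hi,box):
    m=cv2.inRange(hsv,lo,hi); k=np.zeros_like(m);x0,y0,x1,y1=box;k[y0:y1,x0:x1]=m[y0:y1,x0:x1]
    ys,xs=np.nonzero(k); return xs.mean(),ys.mean(),len(xs)
g=cen((50,100,80),(80,255,255),(150,170,220,215)); y=cen((22,120,80),(35,255,255),(150,200,210,245))
print(g,y)
A=world(p,(178.9,223.7),62); G=world(p,g[:2],62); Y=world(p,y[:2],113)
print("axis net",A,"arrow",G,"yellow",Y)
a=np.degrees(np.arctan2(*(G-Y)[1::-1])); print("dir",a,np.linalg.norm((G-Y)[:2]))
print("blue",world(p,(483.6,264.5),0))
ims=[rectify(p,Y,z,40,5) for z in (62,86,115)]
for i in ims: cv2.circle(i,(200,200),2,(255,0,0),-1)
cv2.imwrite("pics/rect.png",cv2.resize(np.hstack(ims),(798,266))[...,::-1])
E
```

```text
(np.float64(186.5), np.float64(193.82835820895522), 134) (np.float64(169.0532445923461), np.float64(222.7071547420965), 601)
axis net [622.15983985 208.07608809  62.        ] arrow [662.55370899 199.26067099  62.        ] yellow [617.31229924 205.25355933 113.        ]
dir -7.545736348992655 45.63660664647496
blue [ 574.47237599 -215.50843266    0.        ]
```

View pics/rect.png

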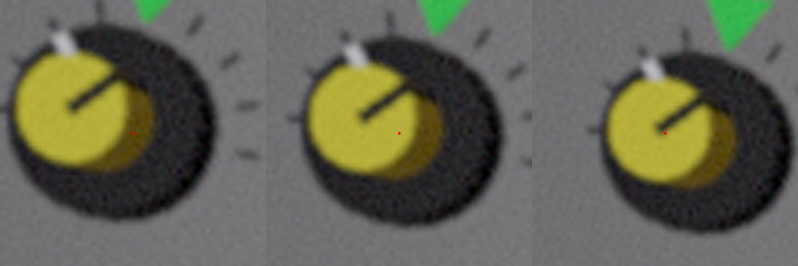

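Request:
{"fn": "apply_moves", "kwargs": {
  "delta_pos": [
    [0.65,1,0.1],
    [0.65,1,0.1],
    [0.65,1,0.1],
    [0.65,1,0.1]
  ],
  "rot": [
    [0,0,0.3],
    [0,0,0.3],
    [0,0,0.3],
    [0,0,0.3]
  ],
  "hand": [1,1,1,1]
}}

```text
time_s: 0.58
ee_pos: [228.2, -431.7, 226.2]
ee_rot: [-179.9, -0.1, 41.2]
force: [0.8, -0.2, 0.1]
gripper_width: 91.3
gripper_force: 0.0
```

Request:
{"fn": "apply_moves", "kwargs": {
  "delta_pos": [
    [0.65,1,0.1],
    [0.65,1,0.1],
    [0.65,1,0.1],
    [0.65,1,0.1]
  ],
  "rot": [
    [0,0,0.3],
    [0,0,0.3],
    [0,0,0.3],
    [0,0,0.3]
  ],
  "hand": [1,1,1,1]
}}

```text
time_s: 0.92
ee_pos: [306.2, -311.9, 238.5]
ee_rot: [180.0, -0.1, 67.0]
force: [-0.1, -0.6, -0.0]
gripper_width: 91.0
gripper_force: 0.0
```

Request:
{"fn": "apply_moves", "kwargs": {
  "delta_pos": [
    [0.65,1,0.1],
    [0.65,1,0.1],
    [0.65,1,0.1],
    [0.65,1,0.1]
  ],
  "rot": [
    [0,0,0.3],
    [0,0,0.3],
    [0,0,0.3],
    [0,0,0.3]
  ],
  "hand": [1,1,1,1]
}}

```text
time_s: 1.25
ee_pos: [384.5, -192.1, 250.6]
ee_rot: [179.9, -0.1, 92.8]
force: [1.2, -0.4, 0.3]
gripper_width: 91.4
gripper_force: 0.0
```

Request:
{"fn": "apply_moves", "kwargs": {
  "delta_pos": [
    [0.65,1,0],
    [0.65,1,0],
    [0.65,1,0],
    [0.65,1,0]
  ],
  "rot": [
    [0,0,0.3],
    [0,0,0.3],
    [0,0,0.3],
    [0,0,0.3]
  ],
  "hand": [1,1,1,1]
}}

```text
time_s: 1.58
ee_pos: [462.7, -71.7, 250.0]
ee_rot: [179.9, -0.0, 118.6]
force: [-0.4, 0.3, -0.3]
gripper_width: 91.4
gripper_force: 0.0
```

Request:
{"fn": "apply_moves", "kwargs": {
  "delta_pos": [
    [0.65,1,0],
    [0.65,1,0],
    [0.65,1,0],
    [0.65,1,0]
  ],
  "rot": [
    [0,0,0.1],
    [0,0,0.1],
    [0,0,0.1],
    [0,0,0.1]
  ],
  "hand": [1,1,1,1]
}}

```text
time_s: 1.92
ee_pos: [541.0, 48.6, 249.6]
ee_rot: [179.9, -0.0, 126.9]
force: [0.6, -0.0, -0.2]
gripper_width: 91.0
gripper_force: 0.0
```

Request:
{"fn": "apply_moves", "kwargs": {
  "delta_pos": [
    [0.5,1,0],
    [0.5,1,0],
    [0.5,1,0],
    [0.5,1,0],
    [0.5,1,0]
  ],
  "rot": [
    [0,0,0],
    [0,0,0],
    [0,0,0],
    [0,0,0],
    [0,0,0]
  ],
  "hand": [1,1,1,1,1]
}}

```text
time_s: 2.33
ee_pos: [599.5, 167.1, 248.8]
ee_rot: [-180.0, -0.0, 126.9]
force: [-1.4, 0.1, -0.1]
gripper_width: 91.2
gripper_force: 0.0
```

```bash
cat >> h.py <<'E'
from scipy.spatial.transform import Rotation as Ro
def wrist():
    s=env.state(); p=viewer.grab_frame("wrist"); T=np.eye(4)
    T[:3,:3]=Ro.from_euler("xyz",s["ee_rot"],degrees=True).as_matrix(); T[:3,3]=s["ee_pos"]
    C=np.linalg.inv(T@np.array(p["mount"])); return p,(C[:3,:3],C[:3,3])
E
python3 - <<'E'
from h import *
p,Rt=wrist(); print(p["mount"])
print(proj(p,[618.5,207,62],Rt), [(d["position"],d["score"]) for d in spotter.landmark_of(p,"orange_axis")])
for d in spotter.landmark_of(p,"orange_axis"): print(world(p,d["position"],62,Rt))
ims=[rectify(p,[618.5,207],z,40,5,Rt) for z in (62,86,115)]
for i in ims: cv2.circle(i,(200,200),2,(255,0,0),-1)
cv2.imwrite("pics/w1.png",np.vstack([cv2.resize(np.hstack(ims),(798,266)),cv2.resize(p["pixels"],(798,330))])[...,::-1])
E
```

```text
[[ 2.78991311e-04 -9.61390814e-01 -2.75186529e-01  7.74881023e+01]
 [ 9.99999899e-01  3.65465010e-04 -2.62961348e-04 -4.15910546e-01]
 [ 3.53379672e-04 -2.75186427e-01  9.61390818e-01 -1.71152616e+02]
 [ 0.00000000e+00  0.00000000e+00  0.00000000e+00  1.00000000e+00]]
[365.94553346 194.38685929] [([364.6, 194.8], 0.93)]
[617.68258001 205.8639611   62.        ]
```

View pics/w1.png

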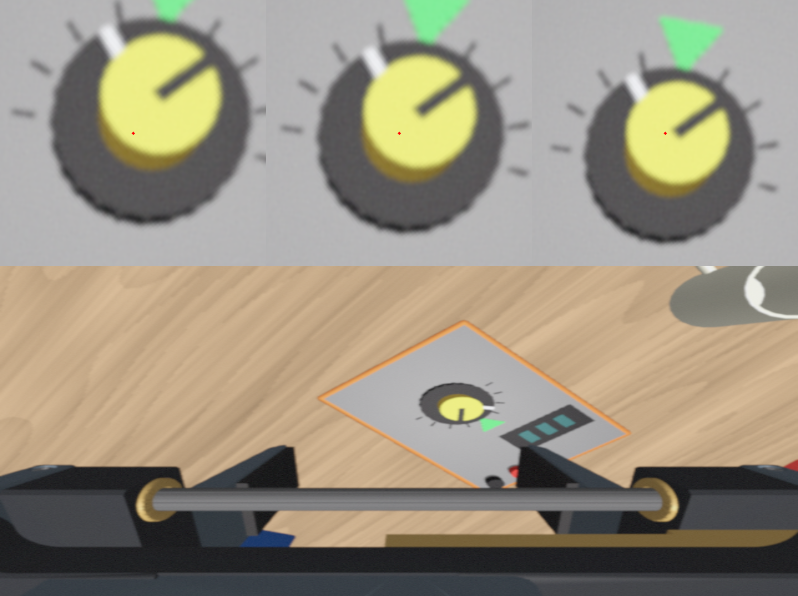

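```bash
cat >> h.py <<'E'
def disk(p,Rt=None,near=(618.5,205)):
    "top yellow disk centre by largest bright-yellow blob's ellipse, z=115; arrow centroid, z=62"
    out=[]
    for z in (115,62):
        im=rectify(p,near,z,70,5,Rt); h=cv2.cvtColor(im,cv2.COLOR_RGB2HSV)
        if z==115:
            v=h[...,2][(h[...,0]>20)&(h[...,0]<35)&(h[...,1]>80)]; m=cv2.inRange(h,(20,80,int(np.percentile(v,60)*.75)),(36,255,255))
        else: m=cv2.inRange(h,(45,70,80),(85,255,255))
        c=max(cv2.findContours(m,0,2)[0],key=cv2.contourArea)
        if z==115:
            c=cv2.convexHull(c);(a,b),r=cv2.minEnclosingCircle(c); out.append(2*r/5)
        else: M=cv2.moments(c);a,b=M["m10"]/M["m00"],M["m01"]/M["m00"]
        out.append(np.array([near[0]+70-b/5,near[1]+70-a/5]))
    d=out[2]-out[1]; return dict(dia=out[0],c=out[1],g=out[2],dist=np.hypot(*d),dir=np.degrees(np.arctan2(d[1],d[0])))
E
python3 - <<'E'
from h import *
print(env.state()["ee_pos"])
p,Rt=wrist(); print(disk(p,Rt)); print([world(p,d["position"],62,Rt) for d in spotter.landmark_of(p,"orange_axis")])
for n in("top","scene"):
    p=viewer.grab_frame(n); print(n,disk(p)); print([(d["score"],world(p,d["position"],62)) for d in spotter.landmark_of(p,"orange_axis")])
cv2.imwrite("pics/s1.png",p["pixels"][...,::-1])
E
```

```text
[598.09958325 163.32034561 249.84369797]
{'dia': 30.885906982421876, 'c': array([618.51480713, 203.34969482]), 'g': array([662.6840473 , 195.10709239]), 'dist': np.float64(44.93175127265207), 'dir': np.float64(-10.57061224620093)}
[array([619.45980825, 201.41277862,  62.        ])]
top {'dia': 15.370480346679688, 'c': array([615.33581543, 196.69189453]), 'g': array([662.43451096, 199.18932589]), 'dist': np.float64(47.164862809923065), 'dir': np.float64(3.03529406538108)}
[(0.62, array([622.96943552, 207.70343377,  62.        ]))]
scene {'dia': 82.31553344726562, 'c': array([636.50137329, 185.59862671]), 'g': array([662.02819139, 195.98431295]), 'dist': np.float64(27.558681409606255), 'dir': np.float64(22.139142877644176)}
[(0.82, array([620.42928415, 202.3745365 ,  62.        ]))]
```

Request:
{"fn": "apply_moves", "kwargs": {
  "delta_pos": [
    [0.16,0.33,-0.3],
    [0.16,0.33,-0.6],
    [0.16,0.33,-0.85],
    [0.16,0.33,-0.85],
    [0.16,0.33,-0.85],
    [0.16,0.33,-0.85]
  ],
  "rot": [
    [0,0,0],
    [0,0,0],
    [0,0,0],
    [0,0,0],
    [0,0,0],
    [0,0,0]
  ],
  "hand": [1,1,1,1,1,1]
}}

```text
time_s: 3.28
ee_pos: [619.2, 204.0, 150.3]
ee_rot: [179.8, 0.1, 126.7]
force: [0.0, 0.9, 0.2]
gripper_width: 91.2
gripper_force: 0.0
```

```bash
python3 - <<'E'
from h import *
p,Rt=wrist(); s=env.state(); print(s["ee_pos"],s["ee_rot"],s["qpos"])
print(disk(p,Rt)); print([world(p,d["position"],62,Rt) for d in spotter.landmark_of(p,"orange_axis")])
ims=[rectify(p,[618.4,204.5],z,40,5,Rt) for z in (62,86,115)]
for i in ims: cv2.circle(i,(200,200),2,(255,0,0),-1)
cv2.imwrite("pics/w2.png",np.vstack([cv2.resize(np.hstack(ims),(798,266)),cv2.resize(p["pixels"],(798,330))])[...,::-1])
E
```

```text
[619.66039824 204.16175934 151.11710032] [1.79715567e+02 1.02747829e-01 1.26690568e+02] [ 1.72267927e+01  2.74619742e+01  8.43959084e+01 -2.26642044e-03
  6.78397025e+01 -1.94631812e+01]
{'dia': 30.692013549804688, 'c': array([618.76275635, 203.27199707]), 'g': array([663.11564347, 194.78368701]), 'dist': np.float64(45.157834352113724), 'dir': np.float64(-10.83432894330216)}
[array([618.36670247, 203.59588411,  62.        ])]
```

View pics/w2.png

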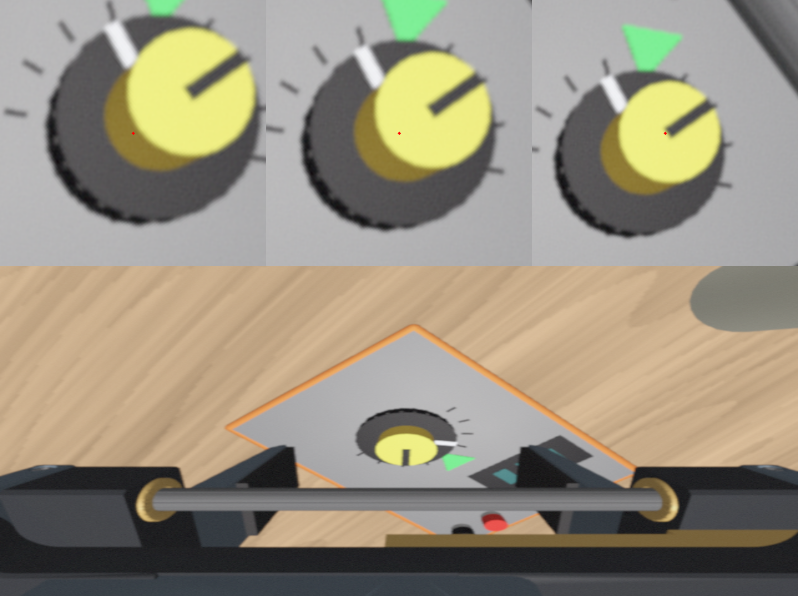

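Request:
{"fn": "apply_moves", "kwargs": {
  "delta_pos": [
    [0,0,-0.25],
    [0,0,-0.5],
    [0,0,-0.68],
    [0,0,-0.68],
    [0,0,-0.68]
  ],
  "rot": [
    [0,0,0],
    [0,0,0],
    [0,0,0],
    [0,0,0],
    [0,0,0]
  ],
  "hand": [1,1,1,1,1]
}}

```text
time_s: 3.8
ee_pos: [618.6, 204.1, 67.6]
ee_rot: [179.9, 0.0, 126.7]
force: [1.2, -0.1, 0.6]
gripper_width: 91.3
gripper_force: 0.0
```

Request:
{"fn": "apply_moves", "kwargs": {
  "delta_pos": [
    [0,0,0],
    [0,0,0],
    [0,0,0],
    [0,0,0],
    [0,0,0],
    [0,0,0],
    [0,0,0],
    [0,0,0]
  ],
  "rot": [
    [0,0,0],
    [0,0,0],
    [0,0,0],
    [0,0,0],
    [0,0,0],
    [0,0,0],
    [0,0,0],
    [0,0,0]
  ],
  "hand": [0.55,0.55,0.55,0.55,0.55,0.55,0.55,0.55],
  "newtons": 10
}}

```text
time_s: 4.47
ee_pos: [618.4, 204.4, 66.9]
ee_rot: [179.9, 0.0, 126.7]
force: [-0.0, 0.9, 2.2]
gripper_width: 55.5
gripper_force: 10.0
```

Request:
{"fn": "apply_moves", "kwargs": {
  "delta_pos": [
    [0,0,0],
    [0,0,0],
    [0,0,0],
    [0,0,0],
    [0,0,0],
    [0,0,0],
    [0,0,0],
    [0,0,0],
    [0,0,0],
    [0,0,0]
  ],
  "rot": [
    [0,0,-0.06],
    [0,0,-0.12],
    [0,0,-0.18],
    [0,0,-0.24],
    [0,0,-0.3],
    [0,0,-0.36],
    [0,0,-0.44],
    [0,0,-0.44],
    [0,0,-0.44],
    [0,0,-0.44]
  ],
  "hand": [0.55,0.55,0.55,0.55,0.55,0.55,0.55,0.55,0.55,0.55]
}}

```text
time_s: 5.3
ee_pos: [618.8, 204.5, 66.9]
ee_rot: [179.9, -0.0, 89.0]
force: [1.3, 1.2, 3.7]
gripper_width: 55.5
gripper_force: 10.0
```

Request:
{"fn": "apply_moves", "kwargs": {
  "delta_pos": [
    [0,0,0],
    [0,0,0],
    [0,0,0],
    [0,0,0],
    [0,0,0],
    [0,0,0]
  ],
  "rot": [
    [0,0,0],
    [0,0,0],
    [0,0,0],
    [0,0,0],
    [0,0,0],
    [0,0,0]
  ],
  "hand": [1,1,1,1,1,1]
}}

```text
time_s: 5.8
ee_pos: [617.8, 204.1, 66.1]
ee_rot: [-180.0, 0.0, 88.9]
force: [0.5, 0.1, -0.6]
gripper_width: 90.6
gripper_force: 0.0
```

Request:
{"fn": "apply_moves", "kwargs": {
  "delta_pos": [
    [0,0,0.3],
    [0,0,0.6],
    [0,0,0.7],
    [0,0,0.7],
    [0,0,0.7]
  ],
  "rot": [
    [0,0,0],
    [0,0,0],
    [0,0,0],
    [0,0,0],
    [0,0,0]
  ],
  "hand": [1,1,1,1,1]
}}

```text
time_s: 6.22
ee_pos: [618.0, 204.2, 150.8]
ee_rot: [179.9, -0.0, 88.9]
force: [-0.3, -0.2, -0.7]
gripper_width: 91.3
gripper_force: 0.0
```

```bash
python3 - <<'E'
from h import *
p,Rt=wrist(); s=env.state(); print(s["ee_pos"],s["ee_rot"],s["qpos"])
print(disk(p,Rt)); 
ims=[rectify(p,[618.4,204.0],z,40,5,Rt) for z in (62,86,115)]
for i in ims: cv2.circle(i,(200,200),2,(255,0,0),-1)
cv2.imwrite("pics/w3.png",cv2.resize(np.hstack(ims),(798,266))[...,::-1])
E
```

```text
[617.24550091 203.93148558 149.34975926] [-1.79903599e+02  3.65346922e-02  8.89180380e+01] [ 1.72715975e+01  2.75361377e+01  8.45357862e+01 -4.65983388e-03
  6.80310774e+01  1.83553373e+01]
{'dia': 30.712911987304686, 'c': array([618.74216919, 203.28219604]), 'g': array([662.6081985 , 194.79629027]), 'dist': np.float64(44.67929189426148), 'dir': np.float64(-10.948657133128695)}
```

View pics/w3.png

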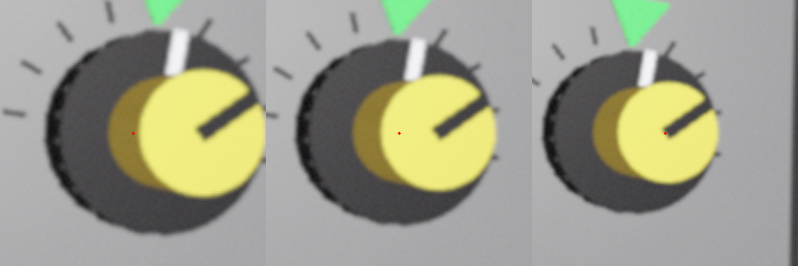

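Request:
{"fn": "apply_moves", "kwargs": {
  "delta_pos": [
    [0,0,-0.25],
    [0,0,-0.47],
    [0,0,-0.47],
    [0,0,-0.47]
  ],
  "rot": [
    [0,0,0],
    [0,0,0],
    [0,0,0],
    [0,0,0]
  ],
  "hand": [1,1,0.8,0.6]
}}

```text
time_s: 6.6
ee_pos: [616.0, 203.6, 91.0]
ee_rot: [-179.6, 0.1, 88.9]
force: [0.0, -0.2, 0.2]
gripper_width: 80.7
gripper_force: 0.0
```

Request:
{"fn": "apply_moves", "kwargs": {
  "delta_pos": [
    [0,0,0],
    [0,0,0],
    [0,0,0],
    [0,0,0],
    [0,0,0],
    [0,0,0],
    [0,0,0],
    [0,0,0],
    [0,0,0],
    [0,0,0]
  ],
  "rot": [
    [0,0,0],
    [0,0,0],
    [0,0,0],
    [0,0,0],
    [0,0,0],
    [0,0,0],
    [0,0,0],
    [0,0,0],
    [0,0,0],
    [0,0,0]
  ],
  "hand": [0.25,0.25,0.25,0.25,0.25,0.25,0.25,0.25,0.25,0.25],
  "newtons": 10
}}

```text
time_s: 7.43
ee_pos: [618.8, 204.2, 94.2]
ee_rot: [179.9, -0.0, 88.9]
force: [2.7, -1.1, -0.2]
gripper_width: 29.6
gripper_force: 10.0
```

Request:
{"fn": "apply_moves", "kwargs": {
  "delta_pos": [
    [0,0,0],
    [0,0,0],
    [0,0,0],
    [0,0,0],
    [0,0,0],
    [0,0,0],
    [0,0,0],
    [0,0,0],
    [0,0,0],
    [0,0,0]
  ],
  "rot": [
    [0,0,0.07],
    [0,0,0.14],
    [0,0,0.21],
    [0,0,0.28],
    [0,0,0.35],
    [0,0,0.42],
    [0,0,0.5],
    [0,0,0.5],
    [0,0,0.5],
    [0,0,0.5]
  ],
  "hand": [0.25,0.25,0.25,0.25,0.25,0.25,0.25,0.25,0.25,0.25]
}}

```text
time_s: 8.27
ee_pos: [618.6, 204.1, 94.3]
ee_rot: [179.9, 0.0, 131.7]
force: [3.0, -0.7, 1.1]
gripper_width: 29.7
gripper_force: 10.0
```

Request:
{"fn": "apply_moves", "kwargs": {
  "delta_pos": [
    [0,0,0],
    [0,0,0],
    [0,0,0],
    [0,0,0],
    [0,0,0],
    [0,0,0]
  ],
  "rot": [
    [0,0,0],
    [0,0,0],
    [0,0,0],
    [0,0,0],
    [0,0,0],
    [0,0,0]
  ],
  "hand": [0.9,0.9,0.9,0.9,0.9,0.9]
}}

```text
time_s: 8.77
ee_pos: [617.8, 204.2, 93.9]
ee_rot: [-180.0, -0.0, 131.9]
force: [0.3, -0.6, -0.3]
gripper_width: 66.5
gripper_force: 0.0
```

Request:
{"fn": "apply_moves", "kwargs": {
  "delta_pos": [
    [0,0,0.3],
    [0,0,0.6],
    [0,0,0.6],
    [0,0,0.6],
    [0,0,0.6]
  ],
  "rot": [
    [0,0,0],
    [0,0,0],
    [0,0,0],
    [0,0,0],
    [0,0,0]
  ],
  "hand": [0.9,0.9,0.9,0.9,0.9]
}}

```text
time_s: 9.18
ee_pos: [617.5, 204.0, 165.6]
ee_rot: [-180.0, -0.0, 131.9]
force: [-0.1, -0.2, -0.1]
gripper_width: 82.1
gripper_force: 0.0
```

```bash
python3 - <<'E'
from h import *
p,Rt=wrist(); print(disk(p,Rt)); 
ims=[rectify(p,[618.4,204.0],z,40,5,Rt) for z in (62,86,115)]
cv2.imwrite("pics/w4.png",cv2.resize(np.hstack(ims),(798,266))[...,::-1])
E
```

```text
{'dia': 30.7233154296875, 'c': array([618.65180054, 203.25028687]), 'g': array([663.15067049, 194.83519995]), 'dist': np.float64(45.28756026541548), 'dir': np.float64(-10.708625209129325)}
```

View pics/w4.png

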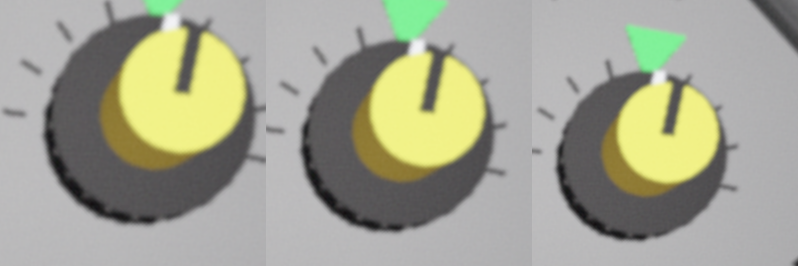

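Seen from above, the black line (668,133)→(678,83) points at about −11°. The white line's end is at (417,45), about −10°, and the arrow direction is −10.7°, so both are well within tolerance. The gripper is clear.

```bash
python3 -c "
from workcell import env
print(env.job_done())"
```

```text
the job is handed in; nothing more can be done
None
```

I turned the orange supply's coarse ring and then its fine knob to the green arrowhead, each within about 2° by the wrist camera, without going near the blue supply, and handed the job in; no verdict came back.

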